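Open the child-resistant consolidant jar at the fresco table

TASK

Open the amber jar that stands in the wooden block: press its child-resistant cap down hard and, keeping it pressed, turn it counter-clockwise about a sixth of a turn until it unlocks. Then lift the cap off, set it down gently, right way up and flat, on the floor of the empty wooden tray, and let go of it. Leave the tray of fresco fragments, the brush, the small jar and the loose fragment where they are and do not lay or knock the cap on any of them.

Things in the scene. Friction and masses are not known exactly. Their poses are not given: they have to be found in the camera images.
- cap_grip (a point): Loose white plastic cap on the jar, 30 to 65 g, 60 mm across: a round skirt 22 mm high, flat on top, and on it an upright wing (grip bar) 50 mm long, 16 mm thick, 24 mm high. This point is the wing's centre, on the cap's axis: 12 mm above the flat top, 12 mm below the wing's top, 34 mm above the cap's underside. x runs along the wing (grip it across y), z is up.
- jar_mouth (a point): Amber glass jar, 86 mm across, fixed upright in a wooden block (120 x 120 x 45 mm) on the table; it cannot move or turn. This point is the centre of its neck's rim, 131 mm above the table; z is up. The neck is 40 mm across, 50 mm over its two lugs. With the cap locked, the wing's centre is 25 mm above this point and the wing lies along this frame's x (to 2 degrees).
- collar (a joint): Grey sprung ring around the jar's neck, directly under the cap's skirt, that the cap pushes down: 0 when the cap is not pressed, grows to 0.009 m as it is pressed to the stop.
- cap: The same cap; origin at the centre of its underside, x along the wing, z up. Locked, it must be pushed down 6 mm or more (7.5 mm is right; stop at 9 mm) before it can turn: 10 N at first, 20 N at the stop, sprung back. Kept down, it turns counter-clockwise seen from above (clockwise is blocked); past 41 degrees it is unlocked and lifts straight off (60 is right; stop near 120).
- tray_floor (a point): The empty wooden tray, fixed to the table: outside 200 x 170 mm, walls 24 mm high and 12 mm thick, inside 176 x 146 mm, thin plywood floor 6 mm above the table. This point is the centre of the floor's top; x along the 200 mm side, z up.
- full_tray: A second tray of the same size, fixed to the table, full of pale fresco fragments up to 22 mm above the table: leave alone. Origin under its centre, x along its 200 mm side.
- brush_grip (a point): Brush lying loose on the table, handle about 20 mm thick; this point is on its handle. Leave alone.
- pigment_mid (a point): Small loose jar with a steel lid, 52 mm across, 65 mm high; this point is its centre. Leave alone.
- chip_mid (a point): Loose fresco fragment about 45 x 30 x 15 mm lying on the table; this point is its centre. Leave alone.
Not all that is in view belongs to the job. What is shaped like the cap but purple, turquoise or yellow is not meant.

How it is judged:
On the way, in this order (a step that is already met when the one before it is completed fails the run):
1. the cap, kept pressed down (ring down more than 4 mm), is turned more than 17 degrees out of its locked position (value of joint collar above 0.004 m and angle between the x axis of cap_grip and the x axis of jar_mouth, either way round above 0.3 rad and horizontal distance between cap_grip and jar_mouth below 0.006 m), for 0.1 s.
2. the cap is lifted clear of the neck (z of cap_grip in the frame of jar_mouth above 0.047 m), for 0.1 s.
At the end, for the whole second after the job is handed in: The cap stands still, right way up (within 0.1 rad) and flat on the floor of the empty tray (wing centre 30 to 38 mm above the floor, within 60 mm along x and 45 mm along y of the tray's centre), and the gripper has let go of it (x of cap_grip in the frame of tray_floor between -0.06 and 0.06 m and y of cap_grip in the frame of tray_floor between -0.045 and 0.045 m and z of cap_grip in the frame of tray_floor between 0.03 and 0.038 m and angle between cap_grip's own z axis and vertical below 0.1 rad and linear speed of cap below 0.02 m/s and contact force between the fingers and cap below 0.1 N); the robot touches nothing.
It fails at once if the cap is forced round past its lock without being pressed down (turned 17 to 28 degrees on the neck with the ring down less than 4 mm) (value of joint collar below 0.004 m and angle between the x axis of cap_grip and the x axis of jar_mouth, either way round between 0.3 and 0.5 rad and z of cap_grip in the frame of jar_mouth below 0.027 m and horizontal distance between cap_grip and jar_mouth below 0.006 m).
It fails at once if the cap is let go, off the jar, more than 15 mm above the tray's floor (dropped or thrown) (horizontal distance between cap_grip and jar_mouth above 0.05 m and z of cap_grip in the frame of tray_floor above 0.049 m and contact force between the fingers and cap below 0.05 N).
It fails at once if the cap is laid on or knocked against the tray of fragments (contact force between cap and full_tray above 1 N).
It fails at once if the brush, the small jar or the loose fragment is moved more than 20 mm (distance of any of brush_grip, pigment_mid, chip_mid from where it was at the start of the episode above 0.02 m).
It also fails if it takes over 45 s, if anything falls off the work surface, if the arm or the gripper's body presses on something with over 40 N, if the wrist force passes 120 N, or if a joint passes its speed limit or range.

ROBOT

A 7-joint arm with a two-finger parallel gripper is mounted at the origin on the work surface. World frame = base frame: x ahead of the robot, y to its left, z up, the work surface at z = 0. Lengths are in m, angles in rad, forces in N, time in s.
With the tool pointing down it reaches from about 0.425 to 0.8 m from the base axis. Payload 8.3 kg.
Tool frame: the origin (TCP) lies on the centre line of the jaws, within the pads' length; the fingertips stand 8 mm ahead of it and the grasp point (between the pads) lies 11 mm behind it; z points along the fingers, y is the direction in which the jaws open and shut (so a half turn about z gives the same grasp; the last joint's range is limited). The gripper opens to 85 mm and grips with 20 to 120 N. Pads are 22 mm wide; open, the fingers measure 114 mm over their backs; the gripper's body (76 mm by 85 mm) begins 54 mm behind the grasp point. The pads swing forward as they close: fully open they stand 13 mm farther back than shut.
Start: joints at [1.195, 0.383, 0.016, 1.37, -0.006, 1.388, -0.046], TCP at [0.192, -0.595, 0.239] pointing down, gripper open.
Joint ranges: [-2.95, 2.95], [-0.25, 2.06], [-1.52, 1.56], [0.18, 2.33], [-1.44, 4.58], [0.02, 2.06], [-3.01, 3.01]. Speed limits (rad/s): [2.39, 2.39, 3.01, 3.01, 3.14, 3.14, 3.14].

INTERFACE

Orientations are given as a unit quaternion [x, y, z, w].
In Python, from plant import sense, viewer, order, recognise, landmark_of gives the robot as it stands. The module is installed in compiled form; this text tells all that it offers.
- The arm moves only by the tool jog_arm, never from a script. Its argument "rows" is text: rows parted by semicolons, each of 6 numbers parted by spaces: the shift along the world's x, y, z in units of 30 mm (1.0 is 30 mm), then the turn, a rotation vector about the world's x, y, z in units of 8 degrees (1.0 is 8 degrees). A call has 1 to 8 rows; each row is the pose to reach, as a shift and turn from the pose measured when the call began; what a row does not reach only later rows make up. A row lasts 1/10 s, in which the tool goes at most 50 mm and 8.59 degrees, less where a joint would pass 70% of its speed; a pose out of reach is approached as far as the arm can. A call with a gripper value outside its range is refused whole. "fingers" is the finger opening in mm, from 0 to 85.4, set as the call begins (left out, the last holds). The fingers move at their own pace and stop on an object; "grip_force" is the grip in N (left out, the last holds). Time passes only in rows, so rows that repeat a pose let the fingers close. It gives the time, the measured TCP pose, the force and the opening at its end, in the units of the state.
- sense(): the state, without advancing time (a new reading comes with each control period).
- viewer.get_image(name): name is "scene" or "side" or "wrist"; returns a dict with "img" (480x640x3 uint8, red, green, blue), "depth" (480x640 float32, m along the optical axis (not along the pixel's ray), 0 where there is no reading), "vertical_fov" (degrees; the focal length in pixels is half the picture's height over the tangent of half this angle, whatever the lens; pixels are square), "cx", "cy" (the principal point, pixels), "R" (3x3) and "t" (3): a world point X has camera coordinates R X + t. Camera axes: x right, y down, z forward; pixel columns grow to the right and rows downward; lengths in m; the calibration is good to about 2 mm. A picture is of the moment at which its call begins.
- order.job_done(): hands the job in, once; it reports no verdict.
Trained networks look in a picture, given as the dict that the camera call returned (one of the last four; its "shot" number tells which), for a name from the list of things; names that differ only in an ending like _2 or _b are one class to them, and where a whole thing is asked for, a point or a joint stands for the part that bears it (a point fixed in the world has none). Each returns a list of dicts, best first, with "p" (0 to 1); they miss things now and then, are a little off and sometimes report something else, mostly with a low value. They report only what shows in the picture. A call takes as long as a camera call. They do not tell look-alikes from the thing itself.
- recognise(query, picture): "point" ([x, y, z] in m, in the coordinates of the camera as it stood for that picture, good to about 4 mm: the middle of the surface that is visible of it).
- landmark_of(query, picture): "point" ([x, y, z] in m, in the coordinates of the camera as it stood for that picture, good to about 4 mm: a listed point, or the origin of a listed thing).
The state is a dict: "clock": time; "joint_pos": joint angles; "joint_velocities": joint speeds; "joint_torque": joint torques, N m; "eef_pos": TCP position; "orientation": TCP orientation; "force": force on the tool from outside, world axes, zero at the start; "wrist_torque": the same for the moment, N m; "width": opening from 0.0 (shut) to 1.0 (fully open).
Only numpy, scipy, OpenCV 4.12 (cv2) and the standard library are available. Lean on these libraries where they do the work, as an engineer would, in place of code of your own. Each camera call takes 0.05 s, during which the arm holds its last target.

## Working session

There is one attempt and no reset: what is moved stays moved. The work goes in short steps, Python scripts to look and compute and a tool call to move; the robot and the scene stay as the last step left them, time stands still between calls to the robot, and variables do not carry over. Pictures are saved under pics/ and viewed, and the job is handed in when it is done.

Besides the shell and the picture viewer there is one more tool, called after "Emit:" as name(argument=value, ...), one argument or row to a line, values as JSON. jog_arm: Moves the arm, as the interface text tells. Its arguments: {"type":"object","properties":{"rows":{"type":"string"},"fingers":{"type":"number"},"grip_force":{"type":"number"}},"required":["rows"]}

```bash
mkdir -p pics; cat > h.py <<'E'
import numpy as np, cv2
from plant import sense, viewer, order, recognise, landmark_of
def K(d):
    f=240/np.tan(np.radians(d["vertical_fov"])/2); return f,d["cx"],d["cy"]
def w(d,p): return np.array(d["R"]).T@(np.array(p)-np.array(d["t"]))
def cloud(d):
    f,cx,cy=K(d); z=d["depth"]; v,u=np.mgrid[0:480,0:640]
    P=np.stack([(u-cx)/f*z,(v-cy)/f*z,z],-1)
    return (P-np.array(d["t"]))@np.array(d["R"])
def pix(d,X):
    f,cx,cy=K(d); c=np.array(d["R"])@np.array(X)+np.array(d["t"]); return c[0]/c[2]*f+cx,c[1]/c[2]*f+cy
def save(d,n): cv2.imwrite(f"pics/{n}.png",d["img"][:,:,::-1])
E
python3 - <<'E'
from h import *
np.set_printoptions(precision=4,suppress=True)
s=sense(); print({k:s[k] for k in("clock","eef_pos","orientation","force","width")})
for n in("scene","side"):
    d=viewer.get_image(n); save(d,n+"0"); print(n,[round(float(x),2) for x in K(d)],d["shot"])
    for q in("cap_grip","jar_mouth","tray_floor","full_tray","brush_grip","pigment_mid","chip_mid"):
        for r in landmark_of(q,d)[:3]: 
            X=w(d,r["point"]); print(q,round(r["p"],2),X,np.round(pix(d,X)))
E
```

```text
{'clock': 0.0, 'eef_pos': array([ 0.1922, -0.5942,  0.2383]), 'orientation': array([ 0.9878,  0.1558, -0.0002, -0.001 ]), 'force': array([-0.1767, -0.1058,  0.5463]), 'width': 1.0004527488767507}
scene [474.01, 315.69, 243.63] 1
cap_grip 0.93 [0.4585 0.1053 0.0367] [352. 223.]
cap_grip 0.86 [ 0.5407 -0.0221  0.1594] [294. 192.]
cap_grip 0.74 [ 0.4162 -0.0875  0.0312] [254. 225.]
jar_mouth 0.87 [ 0.5471 -0.0207  0.1322] [296. 208.]
full_tray 0.7 [0.7284 0.0275 0.0062] [348. 332.]
full_tray 0.66 [ 0.5312  0.2669 -0.0014] [441. 249.]
full_tray 0.29 [ 0.5416 -0.0242  0.1598] [292. 192.]
brush_grip 0.86 [ 0.7821 -0.1754  0.0074] [214. 380.]
pigment_mid 0.73 [0.7389 0.1342 0.0329] [419. 314.]
chip_mid 0.58 [0.73   0.0254 0.0062] [347. 333.]
side [578.29, 313.43, 242.84] 2
cap_grip 0.8 [0.6313 0.1074 0.033 ] [286. 301.]
cap_grip 0.73 [0.4532 0.1032 0.0364] [355. 351.]
cap_grip 0.58 [ 0.4227 -0.084   0.0353] [426. 300.]
jar_mouth 0.82 [ 0.5467 -0.0251  0.1302] [363. 255.]
tray_floor 0.59 [ 0.5684 -0.2481  0.006 ] [413. 229.]
full_tray 0.62 [0.5353 0.267  0.0021] [264. 391.]
full_tray 0.36 [ 0.7868 -0.1808  0.0142] [323. 197.]
brush_grip 0.96 [ 0.7856 -0.1818  0.0126] [324. 197.]
pigment_mid 0.56 [0.7404 0.1279 0.037 ] [242. 277.]
chip_mid 0.58 [0.7307 0.0235 0.0104] [281. 258.]
```

View pics/scene0.png

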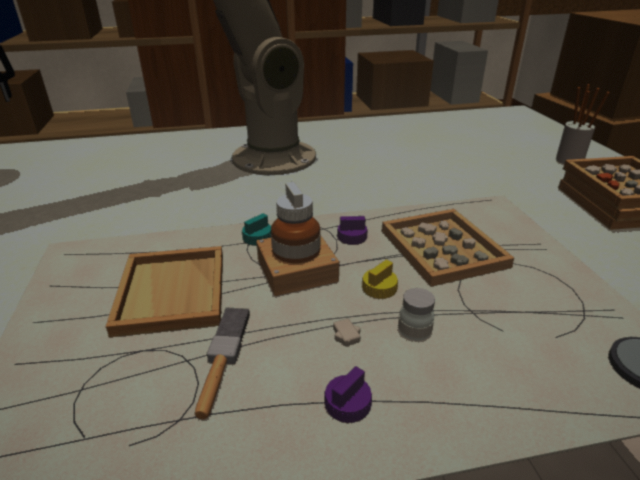

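View pics/side0.png

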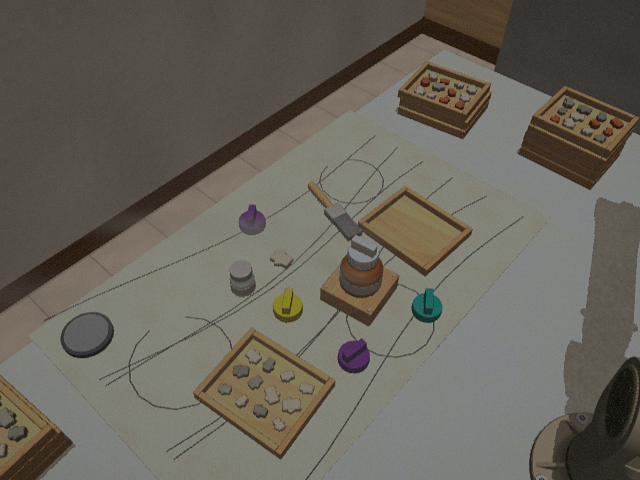

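The scene picture shows the white cap on the amber jar at about (294,195) and the empty tray at (170,288). In the side picture they are at (363,248) and (413,229). Next I'll measure the wing's direction and the tray from depth.

```bash
python3 - <<'E'
from h import *
np.set_printoptions(precision=4,suppress=True)
for n in("scene","side"):
    d=viewer.get_image(n); C=cloud(d); ok=d["depth"]>0
    near=ok&(np.hypot(C[...,0]-.545,C[...,1]+.022)<.045)
    for lo,hi in((.163,.175),(.148,.164),(.138,.147)):
        P=C[near&(C[...,2]>lo)&(C[...,2]<hi)]
        if len(P)<5: print(n,lo,len(P));continue
        r=cv2.minAreaRect((P[:,:2]*1000).astype(np.float32)); print(n,lo,len(P),P.mean(0),r, P[:,2].max())
    # tray walls top
    m=ok&(abs(C[...,0]-.57)<.14)&(C[...,1]<-.1)&(C[...,1]>-.4)
    P=C[m&(C[...,2]>.019)&(C[...,2]<.03)&(C[...,1]<-.13)&(C[...,0]<.69)]
    print("tray",len(P),cv2.minAreaRect((P[:,:2]*1000).astype(np.float32)),np.percentile(P[:,:2],[1,99],axis=0))
    u,v=map(int,pix(d,[.543,-.022,.15])); a=d["img"][v-45:v+45,u-60:u+60]
    cv2.imwrite(f"pics/z_{n}.png",cv2.resize(a[:,:,::-1],None,fx=6,fy=6,interpolation=cv2.INTER_CUBIC))
E
```

```text
scene 0.163 179 [ 0.5514 -0.0238  0.1683] ((547.4389038085938, -23.360382080078125), (50.1784553527832, 16.23452377319336), 8.472857475280762) 0.17082416638645795
scene 0.148 144 [ 0.5598 -0.0247  0.156 ] ((547.148681640625, -23.48794937133789), (52.686668395996094, 16.07042121887207), 8.45053768157959) 0.16391307919921108
scene 0.138 423 [ 0.5568 -0.0258  0.1442] ((549.541015625, -23.586891174316406), (60.51593780517578, 58.138946533203125), 78.14833068847656) 0.14696847893772777
tray 2488 ((574.40185546875, -227.7208251953125), (205.25848388671875, 223.49131774902344), 87.3187484741211) [[ 0.464  -0.3307]
 [ 0.6844 -0.1356]]
side 0.163 212 [ 0.5458 -0.0227  0.1688] ((547.4642333984375, -22.62525177001953), (50.556922912597656, 19.615392684936523), 8.189779281616211) 0.17461922126508153
side 0.148 161 [ 0.5439 -0.0174  0.1552] ((543.328857421875, -19.711318969726562), (51.00808334350586, 48.55836868286133), 48.425743103027344) 0.16374860044232833
side 0.138 287 [ 0.5419 -0.0117  0.1441] ((544.31787109375, -21.430694580078125), (59.23188781738281, 56.2464714050293), 64.30931091308594) 0.14699255466488603
tray 1608 ((575.3787231445312, -230.2708282470703), (209.5489044189453, 219.10650634765625), 86.98839569091797) [[ 0.4638 -0.3327]
 [ 0.6844 -0.1343]]
```

The crop agrees with the wing fit: centre about (0.547, -0.023), axis at about 8.4°, top at 0.168. The tray fit is contaminated by the block and brush, so I'll redo it on the plywood floor.

```bash
python3 - <<'E'
from h import *
np.set_printoptions(precision=4,suppress=True)
for n in("scene","side"):
    d=viewer.get_image(n); C=cloud(d)
    for r in landmark_of("tray_floor",d)[:2]+recognise("tray_floor",d)[:2]: print(n,round(r["p"],2),w(d,r["point"]))
    m=(d["depth"]>0)&(C[...,2]>.0195)&(C[...,2]<.029)&(abs(C[...,0]-.57)<.13)&(abs(C[...,1]+.25)<.13)
    nn,L,st,_=cv2.connectedComponentsWithStats(m.astype(np.uint8))
    for i in np.argsort(-st[1:,4])[:3]+1:
        P=C[L==i]; print(n,len(P),cv2.minAreaRect((P[:,:2]*1000).astype(np.float32)),np.unique(0)) 
    R=np.zeros((260,260,3),np.uint8)
    q=(d["depth"]>0)&(C[...,2]<.2); 
    ix=((C[...,0]-.44)*1000).astype(int); iy=((C[...,1]+.38)*1000).astype(int)
    q&=(ix>=0)&(ix<260)&(iy>=0)&(iy<260)
    R[ix[q],iy[q]]=d["img"][q][:,::-1]
    R[ix[q&m],iy[q&m]]=(0,0,255)
    cv2.imwrite(f"pics/top_{n}.png",cv2.resize(cv2.dilate(R,np.ones((2,2))),None,fx=2,fy=2,interpolation=0))
E
python3 -c "
import cv2,numpy as np
cv2.imwrite('pics/top.png',np.hstack([cv2.resize(cv2.imread(f'pics/top_{n}.png'),(400,400)) for n in('scene','side')]))"
```

```text
scene 0.66 [ 0.5625 -0.2421  0.0063]
scene 0.68 [ 0.5732 -0.2456  0.0068]
scene 2294 ((563.670166015625, -244.48773193359375), (170.0147247314453, 205.1295928955078), 87.15949249267578) [0]
scene 9 ((666.326904296875, -128.11471557617188), (5.204276084899902, 9.847122192382812), 13.148920059204102) [0]
scene 9 ((677.462890625, -128.09979248046875), (7.041919231414795, 5.046999931335449), 53.396507263183594) [0]
side 0.71 [ 0.5673 -0.2489  0.0086]
side 0.59 [ 0.5644 -0.2504  0.0057]
side 1429 ((566.1336669921875, -245.98715209960938), (176.31134033203125, 201.9635467529297), 87.570556640625) [0]
side 119 ((677.9364013671875, -142.80093383789062), (34.75865173339844, 57.45296859741211), 60.42881393432617) [0]
side 4 ((670.2337646484375, -158.28627014160156), (4.669953346252441, 4.032153606414795), 48.85271453857422) [0]
```

View pics/top.png

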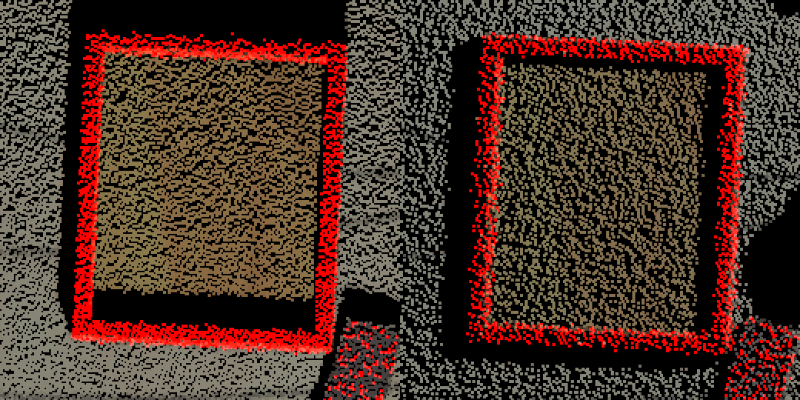

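The floor centre is about (0.565, -0.245) and its axes are within 3° of the world axes; depth and the network agree. Moving over the jar.

Emit:
jog_arm(
  rows="0.5 0.8 0 0 0 0; 1.3 2.0 0 0 0 -0.2; 2.0 3.3 0 0 0 -0.4; 2.8 4.6 0 0 0 -0.6; 3.6 5.8 0 0 0 -0.8; 4.4 7.1 0 0 0 -1.0; 5.2 8.4 0 0 0 -1.2; 6.0 9.6 0 0 0 -1.2",
  fingers=60,
)

```text
clock: 2.0
eef_pos: [0.3731, -0.3047, 0.2396]
orientation: [0.997, 0.072, 0.0, 0.0]
force: [0.1, -0.9, -0.8]
width: 0.7
```

Emit:
jog_arm(
  rows="0.8 1.3 0 0 0 0; 1.6 2.6 0 0 0 0; 2.4 3.9 0 0 0 0; 3.2 5.2 0 0 0 0; 4.1 6.6 0 0 0 0; 4.9 8.0 0 0 0 0; 5.5 9.0 0 0 0 0; 5.8 9.4 0 0 0 0",
)

```text
clock: 2.8
eef_pos: [0.5481, -0.0182, 0.2397]
orientation: [0.997, 0.075, 0.001, -0.001]
force: [-0.3, -0.3, 0.5]
width: 0.702
```

Emit:
jog_arm(
  rows="0 0 0 0 0 0",
)

```text
clock: 2.9
eef_pos: [0.5487, -0.0166, 0.2395]
orientation: [0.997, 0.076, 0.001, -0.001]
force: [0.1, -0.7, 0.4]
width: 0.703
```

```bash
python3 - <<'E'
from h import *
np.set_printoptions(precision=4,suppress=True)
s=sense(); print({k:s[k] for k in("clock","eef_pos","orientation","force","width","joint_pos")})
for n in("wrist","scene","side"):
    d=viewer.get_image(n); save(d,n+"1"); C=cloud(d); ok=d["depth"]>0
    near=ok&(np.hypot(C[...,0]-.547,C[...,1]+.023)<.04)
    for lo,hi in((.163,.175),(.138,.147)):
        P=C[near&(C[...,2]>lo)&(C[...,2]<hi)]
        if len(P)>5: print(n,lo,len(P),P.mean(0),cv2.minAreaRect((P[:,:2]*1000).astype(np.float32)),np.median(P[:,2]))
E
```

```text
{'clock': 2.9, 'eef_pos': array([ 0.5487, -0.0166,  0.2395]), 'orientation': array([ 0.9971,  0.0764,  0.0006, -0.0009]), 'force': array([ 0.137 , -0.6527,  0.4374]), 'width': 0.7027782116766024, 'joint_pos': array([ 0.3674,  0.2533, -0.4754,  1.5656,  0.116 ,  1.3501, -1.5381])}
wrist 0.163 2168 [ 0.548  -0.0244  0.1669] ((546.6529541015625, -24.649105072021484), (49.9324951171875, 16.08384895324707), 7.984931945800781) 0.166933941720457
wrist 0.138 4337 [ 0.5496 -0.0237  0.143 ] ((547.8070678710938, -24.408878326416016), (58.65443420410156, 61.14723587036133), 11.921012878417969) 0.14304104576086124
scene 0.163 177 [ 0.5509 -0.0239  0.1683] ((546.212646484375, -23.406139373779297), (51.59870147705078, 16.014965057373047), 8.166048049926758) 0.16901075789111003
scene 0.138 423 [ 0.5569 -0.0257  0.1441] ((549.648193359375, -23.646656036376953), (60.5413703918457, 56.16566848754883), 79.06741333007812) 0.14509065538173163
side 0.163 213 [ 0.5463 -0.0226  0.1687] ((547.7645263671875, -24.046491622924805), (50.8054313659668, 20.19829750061035), 13.403581619262695) 0.16916217423522173
side 0.138 286 [ 0.5422 -0.012   0.1443] ((545.3622436523438, -22.44115447998047), (59.12358474731445, 55.1041259765625), 69.25251007080078) 0.14497855111436486
```

View pics/wrist1.png

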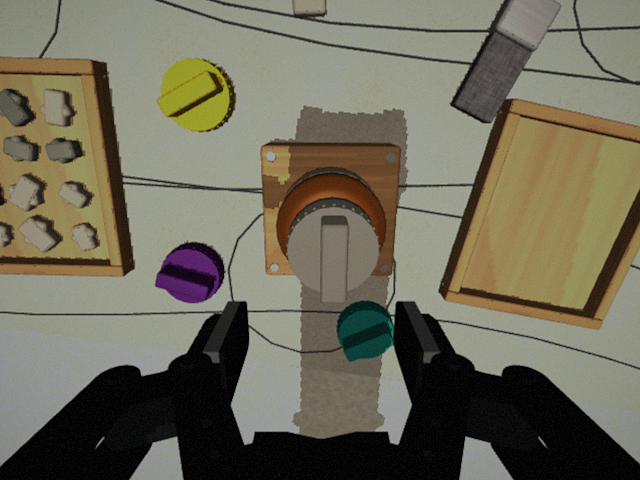

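The wrist view shows the white wing at (334,258), running straight up the image and parallel to the jaws. All three cameras put it near (0.547, -0.024). Descending with correction.

Emit:
jog_arm(
  rows="-0.05 -0.24 -0.3 0 0 -0.07; -0.05 -0.24 -0.8 0 0 -0.07; -0.05 -0.24 -1.3 0 0 -0.07; -0.05 -0.24 -1.6 0 0 -0.07; -0.05 -0.24 -1.7 0 0 -0.07; -0.05 -0.24 -1.7 0 0 -0.07",
)

```text
clock: 3.65
eef_pos: [0.5459, -0.028, 0.1884]
orientation: [0.998, 0.069, 0.0, -0.0]
force: [-0.1, -0.2, 0.5]
width: 0.705
```

Emit:
jog_arm(
  rows="0 0 0 0 0 0",
)

```text
clock: 3.75
eef_pos: [0.5462, -0.0282, 0.189]
orientation: [0.998, 0.068, 0.001, 0.0]
force: [-0.0, -0.3, 0.1]
width: 0.704
```

Emit:
jog_arm(
  rows="0.02 0.13 -0.1 0 0 0.05; 0.02 0.13 -0.3 0 0 0.05; 0.02 0.13 -0.5 0 0 0.05; 0.02 0.13 -0.5 0 0 0.05",
)

```text
clock: 4.15
eef_pos: [0.5461, -0.0243, 0.1728]
orientation: [0.997, 0.072, -0.0, -0.0]
force: [-0.7, 0.0, -0.7]
width: 0.705
```

Emit:
jog_arm(
  rows="0 0 0 0 0 0; 0 0 0 0 0 0",
)

```text
clock: 4.35
eef_pos: [0.546, -0.0243, 0.1727]
orientation: [0.997, 0.072, -0.001, -0.0]
force: [0.2, 0.3, -0.3]
width: 0.701
```

```bash
python3 - <<'E'
from h import *
np.set_printoptions(precision=4,suppress=True)
for i in range(2):
  d=viewer.get_image("wrist"); s=sense();print(s["eef_pos"],s["orientation"])
save(d,"wrist2")
E
```

```text
[ 0.5461 -0.0243  0.1728] [ 0.9974  0.072  -0.0004 -0.0001]
[ 0.5462 -0.0243  0.1729] [ 0.9974  0.072  -0.0003 -0.0001]
```

View pics/wrist2.png

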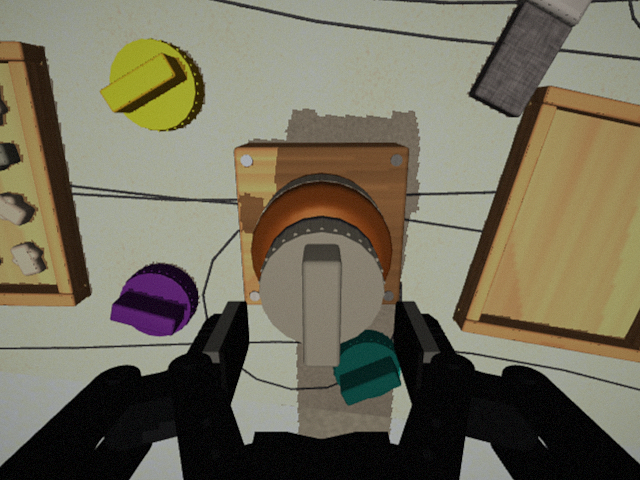

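The wing is centred at column 322, midway between the fingers (about 240 and 400). Lower, then close.

Emit:
jog_arm(
  rows="0.02 0.01 -0.2 0 0 0; 0.02 0.01 -0.4 0 0 0; 0.02 0.01 -0.53 0 0 0; 0.02 0.01 -0.53 0 0 0",
)

```text
clock: 4.85
eef_pos: [0.5462, -0.0241, 0.156]
orientation: [0.997, 0.072, -0.001, -0.0]
force: [0.8, 0.2, -0.9]
width: 0.703
```

Emit:
jog_arm(
  rows="0 0 0 0 0 0; 0 0 0 0 0 0; 0 0 0 0 0 0; 0 0 0 0 0 0; 0 0 0 0 0 0; 0 0 0 0 0 0",
  fingers=5,
  grip_force=90,
)

```text
clock: 5.45
eef_pos: [0.5465, -0.024, 0.1565]
orientation: [0.997, 0.072, -0.001, -0.0]
force: [-0.7, 0.7, 4.2]
width: 0.168
```

Emit:
jog_arm(
  rows="0 0 -0.08 0 0 0; 0 0 -0.16 0 0 0; 0 0 -0.24 0 0 0; 0 0 -0.26 0 0 0; 0 0 -0.26 0 0 0; 0 0 -0.26 0 0 0",
)

```text
clock: 6.05
eef_pos: [0.5466, -0.024, 0.1504]
orientation: [0.997, 0.072, -0.0, 0.0]
force: [-5.4, 0.0, 16.1]
width: 0.168
```

```bash
python3 - <<'E'
from h import *
np.set_printoptions(precision=4,suppress=True)
s=sense(); print({k:s[k] for k in("clock","eef_pos","orientation","force","width","joint_pos")})
for n in("scene","side"):
    d=viewer.get_image(n); C=cloud(d); ok=d["depth"]>0
    u,v=map(int,pix(d,[.543,-.022,.15])); a=d["img"][v-40:v+40,u-50:u+50]
    cv2.imwrite(f"pics/z2_{n}.png",cv2.resize(a[:,:,::-1],None,fx=6,fy=6,interpolation=cv2.INTER_CUBIC))
    P=C[ok&(np.hypot(C[...,0]-.547,C[...,1]+.023)<.03)&(C[...,2]>.13)&(C[...,2]<.147)];print(n,len(P),np.percentile(P[:,2],[50,70,90]))
E
```

```text
{'clock': 6.05, 'eef_pos': array([ 0.5466, -0.024 ,  0.1504]), 'orientation': array([ 0.9974,  0.072 , -0.0003,  0.0002]), 'force': array([-5.3968,  0.0476, 16.1006]), 'width': 0.1684640094621193, 'joint_pos': array([ 0.3674,  0.3155, -0.4632,  1.6949,  0.1518,  1.1673, -1.5626])}
scene 445 [0.1391 0.1397 0.1409]
side 341 [0.1391 0.1401 0.1422]
```

View pics/z2_scene.png

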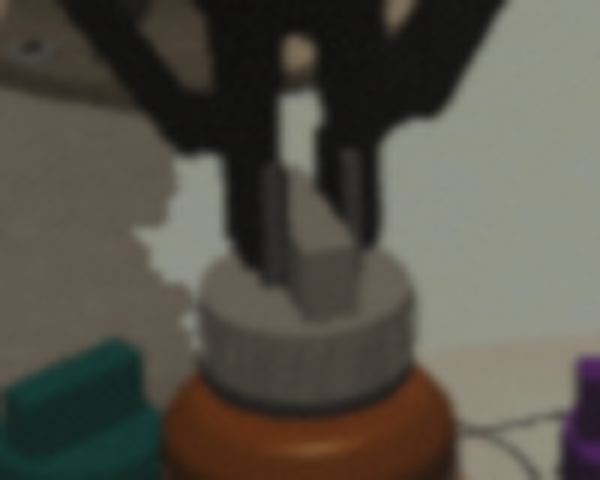

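The cap is gripped on the wing and the ring is down about 6 mm at 16 N. Press a bit more, then turn while keeping the press.

Emit:
jog_arm(
  rows="0 0 -0.12 0 0 0; 0 0 -0.12 0 0 0; 0 0 -0.12 0 0 0; 0 0 -0.12 0 0 0.4; 0 0 -0.12 0 0 1.0; 0 0 -0.12 0 0 1.6; 0 0 -0.12 0 0 2.2; 0 0 -0.12 0 0 2.8",
)

```text
clock: 6.95
eef_pos: [0.5478, -0.0237, 0.1492]
orientation: [0.964, 0.266, 0.001, 0.001]
force: [-4.3, -0.3, 17.0]
width: 0.167
```

Emit:
jog_arm(
  rows="-0.02 0 -0.1 0 0 0.6; -0.02 0 -0.1 0 0 1.2; -0.02 0 -0.1 0 0 1.8; -0.02 0 -0.1 0 0 2.4; -0.02 0 -0.1 0 0 3.0; -0.02 0 -0.1 0 0 3.6; -0.02 0 -0.1 0 0 4.2; -0.02 0 -0.1 0 0 4.6",
)

```text
clock: 7.75
eef_pos: [0.5481, -0.0236, 0.1485]
orientation: [0.83, 0.558, 0.003, 0.001]
force: [-4.6, 1.2, 19.2]
width: 0.166
```

```bash
python3 - <<'E'
from h import *
np.set_printoptions(precision=4,suppress=True)
s=sense(); print({k:s[k] for k in("clock","eef_pos","orientation","force","wrist_torque","width","joint_pos")})
for n in("scene","side"):
    d=viewer.get_image(n); C=cloud(d); ok=d["depth"]>0
    u,v=map(int,pix(d,[.543,-.022,.15])); a=d["img"][v-40:v+40,u-50:u+50]
    cv2.imwrite(f"pics/z3_{n}.png",cv2.resize(a[:,:,::-1],(400,320),interpolation=cv2.INTER_CUBIC))
cv2.imwrite("pics/z3.png",np.hstack([cv2.imread("pics/z3_scene.png"),cv2.imread("pics/z3_side.png")]))
E
```

```text
{'clock': 7.75, 'eef_pos': array([ 0.5481, -0.0236,  0.1485]), 'orientation': array([0.8301, 0.5575, 0.0027, 0.0013]), 'force': array([-4.6097,  1.2457, 19.1657]), 'wrist_torque': array([ 0.009 ,  1.3417, -0.4157]), 'width': 0.16635070743808433, 'joint_pos': array([ 0.4996,  0.3448, -0.6302,  1.6932,  0.218 ,  1.1686, -0.5752])}
```

View pics/z3.png

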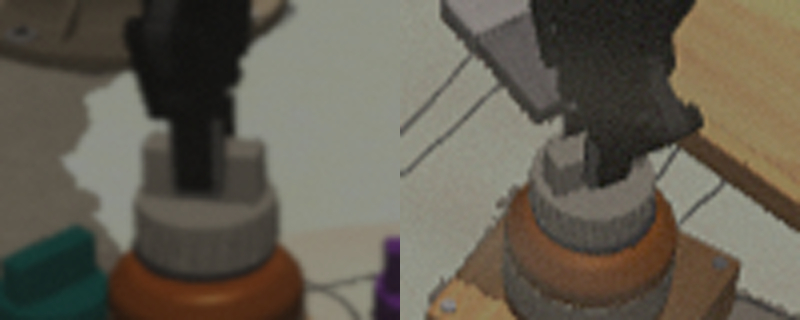

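The tool has turned about 59.5° and the wing is now almost broadside to the scene camera, so it turned with the gripper. Lifting straight up.

Emit:
jog_arm(
  rows="0 0 0.1 0 0 0; 0 0 0.3 0 0 0; 0 0 0.6 0 0 0; 0 0 1.0 0 0 0; 0 0 1.4 0 0 0; 0 0 1.9 0 0 0; 0 0 2.3 0 0 0; 0 0 2.5 0 0 0",
)

```text
clock: 8.65
eef_pos: [0.5488, -0.0236, 0.2253]
orientation: [0.83, 0.557, 0.003, 0.002]
force: [-0.2, 0.5, -0.1]
width: 0.164
```

Emit:
jog_arm(
  rows="0 0 0 0 0 0",
)

```text
clock: 8.75
eef_pos: [0.5492, -0.0236, 0.2262]
orientation: [0.83, 0.557, 0.004, 0.002]
force: [-0.6, 0.7, -1.1]
width: 0.164
```

```bash
python3 - <<'E'
from h import *
np.set_printoptions(precision=4,suppress=True)
s=sense(); print({k:s[k] for k in("clock","eef_pos","orientation","force","wrist_torque","width","joint_pos")})
for n in("scene","side"):
    d=viewer.get_image(n); C=cloud(d); ok=d["depth"]>0
    u,v=map(int,pix(d,[.547,-.022,.18])); a=d["img"][v-60:v+60,u-75:u+75]
    cv2.imwrite(f"pics/z4_{n}.png",cv2.resize(a[:,:,::-1],(400,320),interpolation=cv2.INTER_CUBIC))
cv2.imwrite("pics/z4.png",np.hstack([cv2.imread("pics/z4_scene.png"),cv2.imread("pics/z4_side.png")]))
E
```

```text
{'clock': 8.75, 'eef_pos': array([ 0.5492, -0.0236,  0.2262]), 'orientation': array([0.8305, 0.5571, 0.004 , 0.0024]), 'force': array([-0.6484,  0.7298, -1.1378]), 'wrist_torque': array([ 0.009 , -0.0059, -0.0432]), 'width': 0.1637138567345255, 'joint_pos': array([ 0.5138,  0.2818, -0.6435,  1.5868,  0.1737,  1.3214, -0.5414])}
```

View pics/z4.png

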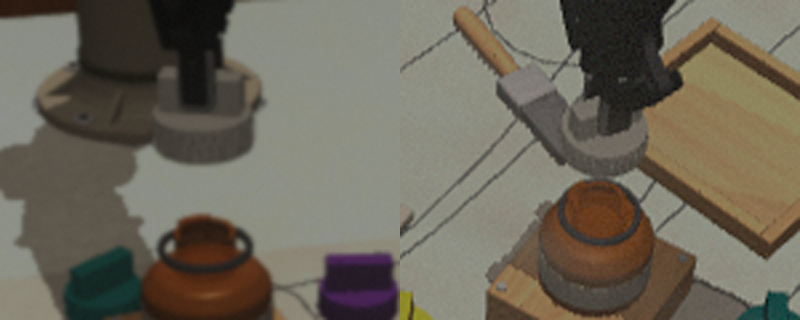

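The cap is off and level in the gripper; the neck with its lugs is bare. Moving to the tray.

Emit:
jog_arm(
  rows="0.05 -0.5 0 0 0 0; 0.1 -1.4 0 0 0 0; 0.2 -2.5 0 0 0 0; 0.3 -3.7 0 0 0 0; 0.4 -4.9 0 0 0 0; 0.45 -6.1 0 0 0 0; 0.5 -7.0 0 0 0 0; 0.5 -7.4 0 0 0 0",
)

```text
clock: 9.65
eef_pos: [0.5623, -0.2506, 0.2238]
orientation: [0.832, 0.555, 0.002, 0.002]
force: [0.1, 0.5, -0.2]
width: 0.17
```

Emit:
jog_arm(
  rows="0 0 0 0 0 0; 0 0 0 0 0 0",
)

```text
clock: 9.85
eef_pos: [0.5619, -0.2503, 0.2231]
orientation: [0.832, 0.555, 0.002, 0.001]
force: [0.4, 0.4, 0.1]
width: 0.164
```

```bash
python3 - <<'E'
from h import *
from scipy.spatial.transform import Rotation as Ro
np.set_printoptions(precision=4,suppress=True)
s=sense(); print({k:s[k] for k in("clock","eef_pos","orientation","force","width")}, Ro.from_quat(s["orientation"]).as_matrix()[:,2])
for n in("scene","side"):
    d=viewer.get_image(n); save(d,n+"5"); C=cloud(d); ok=d["depth"]>0
    P=C[ok&(np.hypot(C[...,0]-.565,C[...,1]+.245)<.045)&(C[...,2]>.16)&(C[...,2]<.235)&(d["img"].min(-1)>60)]
    print(n,len(P),P.min(0),P.max(0),np.percentile(P[:,2],[1,5,50,95]))
    u,v=map(int,pix(d,[.565,-.245,.18])); a=d["img"][max(v-90,0):v+60,max(u-75,0):u+75]
    cv2.imwrite(f"pics/z5_{n}.png",cv2.resize(a[:,:,::-1],(400,400),interpolation=cv2.INTER_CUBIC))
cv2.imwrite("pics/z5.png",np.hstack([cv2.imread("pics/z5_scene.png"),cv2.imread("pics/z5_side.png")]))
E
```

```text
{'clock': 9.85, 'eef_pos': array([ 0.5619, -0.2503,  0.2231]), 'orientation': array([0.832 , 0.5547, 0.0021, 0.0011]), 'force': array([0.3949, 0.4006, 0.0827]), 'width': 0.16395370768257608} [ 0.0048  0.0006 -1.    ]
scene 498 [ 0.5428 -0.2789  0.1897] [ 0.5931 -0.2178  0.235 ] [0.1903 0.1911 0.2116 0.2329]
side 436 [ 0.532  -0.2725  0.1894] [ 0.5929 -0.215   0.2343] [0.1925 0.1952 0.2117 0.2286]
```

View pics/z5.png

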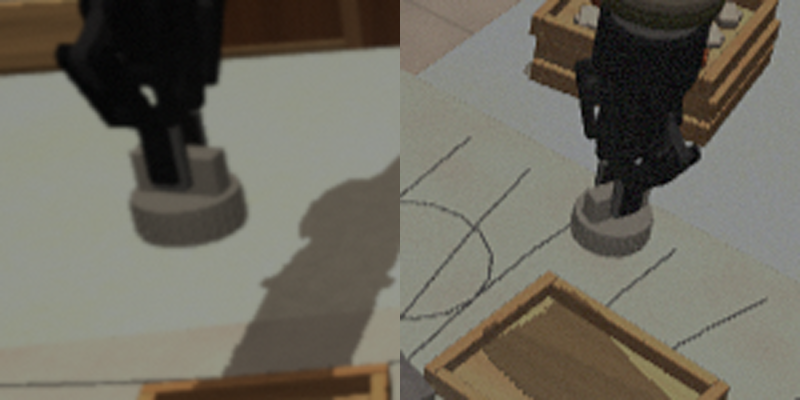

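The cap hangs level over the tray with its underside at about 0.189, as expected (TCP − 34.5 mm). It should touch the floor at TCP ≈ 0.0405. Lowering.

Emit:
jog_arm(
  rows="0.05 0.1 -0.5 0 0 0; 0.1 0.15 -1.3 0 0 0; 0.1 0.15 -2.3 0 0 0; 0.1 0.15 -3.3 0 0 0; 0.1 0.15 -4.2 0 0 0; 0.1 0.15 -4.8 0 0 0; 0.1 0.15 -5.3 0 0 0; 0.1 0.15 -5.5 0 0 0",
)

```text
clock: 10.75
eef_pos: [0.5648, -0.2426, 0.0567]
orientation: [0.831, 0.556, 0.002, 0.0]
force: [0.5, -0.4, -1.6]
width: 0.165
```

Emit:
jog_arm(
  rows="0 0 0 0 0 0",
)

```text
clock: 10.85
eef_pos: [0.5647, -0.2421, 0.0562]
orientation: [0.831, 0.557, 0.002, -0.0]
force: [0.2, 0.4, -0.9]
width: 0.168
```

```bash
python3 - <<'E'
from h import *
np.set_printoptions(precision=4,suppress=True)
s=sense(); print({k:s[k] for k in("clock","eef_pos","orientation","force","width")})
for n in("scene","side"):
    d=viewer.get_image(n)
    u,v=map(int,pix(d,[.565,-.245,.03])); a=d["img"][max(v-75,0):v+75,max(u-75,0):u+75]
    cv2.imwrite(f"pics/z6_{n}.png",cv2.resize(a[:,:,::-1],(400,400),interpolation=cv2.INTER_CUBIC))
cv2.imwrite("pics/z6.png",np.hstack([cv2.imread("pics/z6_scene.png"),cv2.imread("pics/z6_side.png")]))
E
```

```text
{'clock': 10.85, 'eef_pos': array([ 0.5647, -0.2421,  0.0562]), 'orientation': array([ 0.8307,  0.5567,  0.002 , -0.0002]), 'force': array([ 0.164 ,  0.3802, -0.9458]), 'width': 0.16796069870133676}
```

View pics/z6.png

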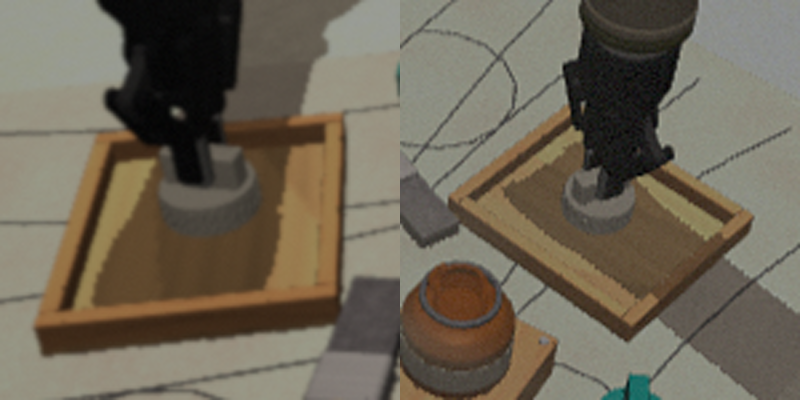

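Emit:
jog_arm(
  rows="0 0 -0.15 0 0 0; 0 0 -0.3 0 0 0; 0 0 -0.4 0 0 0; 0 0 -0.45 0 0 0; 0 0 -0.48 0 0 0; 0 0 -0.5 0 0 0; 0 0 -0.5 0 0 0",
)

```text
clock: 11.65
eef_pos: [0.5653, -0.2422, 0.0422]
orientation: [0.831, 0.557, 0.002, 0.0]
force: [-0.2, -0.6, -0.1]
width: 0.164
```

Emit:
jog_arm(
  rows="0 0 -0.03 0 0 0; 0 0 -0.06 0 0 0; 0 0 -0.08 0 0 0; 0 0 -0.08 0 0 0",
)

```text
clock: 12.05
eef_pos: [0.5655, -0.2421, 0.0405]
orientation: [0.831, 0.557, 0.002, 0.001]
force: [-1.4, 1.7, 5.9]
width: 0.168
```

Contact: 5.9 N at TCP 0.0405, just as predicted. Releasing.

Emit:
jog_arm(
  rows="0 0 0 0 0 0; 0 0 0 0 0 0; 0 0 0 0 0 0; 0 0 0 0 0 0; 0 0 0 0 0 0",
  fingers=55,
  grip_force=30,
)

```text
clock: 12.55
eef_pos: [0.5655, -0.2422, 0.0404]
orientation: [0.831, 0.557, 0.002, 0.001]
force: [0.3, -0.4, -0.2]
width: 0.645
```

Emit:
jog_arm(
  rows="0 0 0.2 0 0 0; 0 0 0.6 0 0 0; 0 0 1.2 0 0 0; 0 0 2.0 0 0 0; 0 0 3.0 0 0 0; 0 0 3.8 0 0 0; 0 0 4.2 0 0 0; 0 0 4.2 0 0 0",
)

```text
clock: 13.35
eef_pos: [0.5666, -0.2424, 0.169]
orientation: [0.831, 0.557, 0.003, 0.002]
force: [-0.5, -0.7, -1.2]
width: 0.648
```

Emit:
jog_arm(
  rows="0 0 0 0 0 0; 0 0 0 0 0 0; 0 0 0 0 0 0",
)

```text
clock: 13.65
eef_pos: [0.566, -0.2422, 0.1677]
orientation: [0.831, 0.557, 0.003, 0.001]
force: [0.6, 0.5, -0.2]
width: 0.648
```

```bash
python3 - <<'E'
from h import *
np.set_printoptions(precision=4,suppress=True)
s=sense(); print({k:s[k] for k in("clock","eef_pos","force","width")})
for n in("wrist","scene","side"):
    d=viewer.get_image(n); save(d,n+"7"); C=cloud(d); ok=d["depth"]>0
    near=ok&(np.hypot(C[...,0]-.565,C[...,1]+.245)<.055)
    for lo,hi in((.044,.06),(.023,.034)):
        P=C[near&(C[...,2]>lo)&(C[...,2]<hi)]
        if len(P)>5: print(n,lo,len(P),np.median(P[:,2]),P[:,2].std(),cv2.minAreaRect((P[:,:2]*1000).astype(np.float32)))
    for q in("cap_grip","brush_grip","pigment_mid","chip_mid"):
        for r in landmark_of(q,d)[:1]: print(q,round(r["p"],2),w(d,r["point"]))
E
```

```text
{'clock': 13.65, 'eef_pos': array([ 0.566 , -0.2422,  0.1677]), 'force': array([ 0.56  ,  0.5329, -0.1562]), 'width': 0.647570005650248}
wrist 0.044 1596 0.05100586137247219 0.001001891683197786 ((565.2369384765625, -241.64349365234375), (49.86198425292969, 15.797181129455566), 67.92547607421875)
wrist 0.023 3220 0.02713612220731098 0.0009303624086660438 ((565.4737548828125, -241.5139923095703), (60.41184997558594, 59.421485900878906), 24.8433837890625)
cap_grip 0.64 [ 0.4161 -0.086   0.0346]
brush_grip 0.8 [ 0.7846 -0.1757  0.0061]
scene 0.044 287 0.05218290252018814 0.002967234456155744 ((566.2844848632812, -240.1974334716797), (50.10469436645508, 17.74967384338379), 66.30022430419922)
scene 0.023 430 0.028978510506462787 0.0022797651001946607 ((574.7977294921875, -238.2244110107422), (44.651451110839844, 60.6270751953125), 9.055716514587402)
cap_grip 0.71 [0.6284 0.109  0.0343]
brush_grip 0.96 [ 0.7847 -0.1758  0.0143]
pigment_mid 0.63 [0.7357 0.1315 0.0313]
chip_mid 0.68 [0.7302 0.0267 0.0083]
side 0.044 171 0.052458243439960243 0.0032374399385086973 ((566.6467895507812, -239.74644470214844), (51.96329116821289, 20.30478286743164), 70.8597183227539)
side 0.023 261 0.02947150362144426 0.0025565977038751425 ((565.776123046875, -236.55047607421875), (59.2217903137207, 55.36674499511719), 8.997861862182617)
cap_grip 0.97 [0.4561 0.1025 0.0362]
brush_grip 0.62 [ 0.7872 -0.1816  0.011 ]
pigment_mid 0.65 [0.7393 0.1247 0.0358]
chip_mid 0.83 [0.7299 0.0228 0.0107]
```

View pics/wrist7.png

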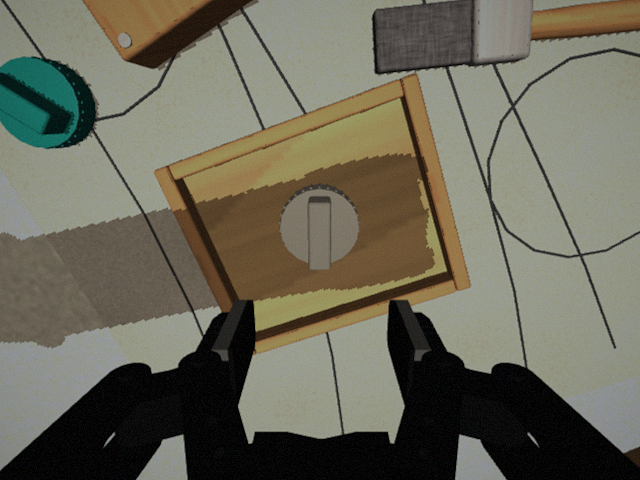

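View pics/scene7.png

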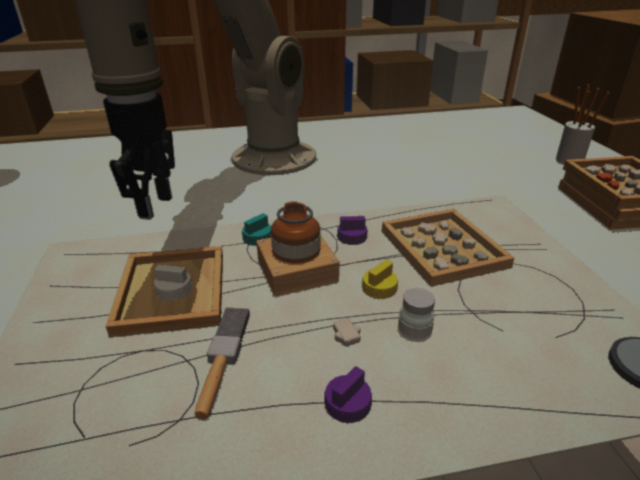

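The wrist view shows the cap flat and upright in the tray at (319,227), with the gripper clear above it. In the scene view the cap is at (172,281), the jar is open at (295,215), and the brush, small jar and fragment haven't moved. Handing in.

```bash
python3 -c "
from plant import order; print(order.job_done())"
```

```text
the job is handed in; nothing more can be done
None
```

The jar is open, and its white cap stands upright and flat on the floor of the empty tray. I handed the job in after about 14 s of the 45 s allowed; handing in reports no verdict, so these are my own checks.

- **Opening:** I gripped the cap by its wing and pressed it down about 6 to 8 mm with 16 to 19 N. I turned it about 59° counter-clockwise while it stayed pressed, then lifted it straight off.
- **Placing:** The cap touched the floor with about 6 N at the expected height, and I opened the fingers only then.
- **Cap position:** The last wrist image puts it at about (0.565, -0.242), within about 5 mm of the tray's centre. Its flat top is at 0.027 to 0.029 m and its wing top at 0.051 to 0.052 m, which fits resting on the floor. The gripper is clear, about 13 cm above where it let go.
- **Other things:** The brush, small jar and loose fragment are where they started, to within the 4 to 7 mm measuring noise. The full tray looks unchanged in the final picture.

One check disagreed: in the last pictures the network's best match for the cap was a coloured look-alike each time. I relied on the depth measurements and the pictures instead.

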